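# Clear the cast vise and hang up the jaw pads

### The arm

A 6-joint arm with a two-finger parallel gripper is mounted at the origin on the work surface. World frame = base frame: x ahead of the robot, y to its left, z up, the work surface at z = 0. Lengths are in mm, angles in rad, forces in N, time in s.
With the tool pointing down it reaches from about 350 to 975 mm from the base axis. Payload 7.1 kg.
Tool frame: the origin (TCP) lies midway between the tips of the shut fingers; the grasp point (between the pads) lies 19 mm behind it; z points along the fingers, y is the line along which they close (so a half turn about z gives the same grasp; the last joint's range is limited). The gripper opens to 88 mm and grips with 3 to 60 N. Pads are 20 mm wide; open, the fingers measure 115 mm over their backs; the gripper's body (75 mm by 178 mm) begins 61 mm behind the grasp point.
Start: joints at [-1.154, 0.423, 1.63, -0, 1.089, -0.019], TCP at [263.85, -566.558, 222.675] pointing down, gripper open.
Joint ranges: [-3, 3], [-0.9, 2.11], [0.09, 2.58], [-1.31, 4.45], [0.11, 2.69], [-2.54, 2.54]. Speed limits (rad/s): [2.39, 2.39, 3.01, 3.14, 3.14, 3.14].

### API

Orientations are given as a rotation vector (axis times angle).
In Python, from workcell import ctrl gives the robot as it stands.
- The arm moves only by the shell command python3 -m pendant 'ROWS'. ROWS is a JSON object of lists of equal length, an entry for each row: "grip": the opening, from -1 (shut) to 1 (fully open); "linear": the shift along the tool's x, y, z in mm, a list of three; "angular": the turn, a rotation vector about the tool's x, y, z in rad, a list of three. In form: {"grip": [grip, ...], "linear": [[tx, ty, tz], ...], "angular": [[ax, ay, az], ...]}. A call has 1 to 12 rows; each row shifts and turns the commanded pose from where the row before left it, along the tool's axes as they then stand; what a row does not reach is not made up. A row lasts 1/12 s, in which the tool goes at most 41.7 mm and 7.16 degrees, less where a joint would pass 70% of its speed; a pose out of reach is approached as far as the arm can. A call with a gripper value outside its range is refused whole. The fingers move at their own pace and stop on an object; the grip force is fixed at half the most. Time passes only in rows, so rows that do not move let the fingers close. It gives the time, the measured TCP pose, the force, the opening and the grip force at its end, in the units of the state.
- ctrl.get_obs(): the state, without advancing time (a new reading comes with each control period).
- ctrl.get_image(name): name is "side" or "top"; returns the picture (384x512x3 uint8, red, green, blue); there is no depth.
- ctrl.camera_params(name): a dict with "vfov" (degrees; the focal length in pixels is half the picture's height over the tangent of half this angle, whatever the lens; pixels are square), "cx", "cy" (the principal point, pixels), "k1" (the pictures are not rectified: a ray, as slopes to the right and down, at radius r is drawn at 1 + k1 r^2 times it, then the intrinsics apply), "R" (3x3) and "t" (3): a world point X has camera coordinates R X + t. Camera axes: x right, y down, z forward; pixel columns grow to the right and rows downward; lengths in mm; the calibration is good to about 2 mm. A picture is of the moment at which its call begins. camera_params takes no time and is no camera call.
- ctrl.close_job(): hands the job in; it is judged then, once.
The state is a dict: "t": time; "qpos": joint angles; "qvel": joint speeds; "joint_torque": joint torques, N m; "ee_pos": TCP position; "orientation": TCP orientation; "ft_force": force on the tool from outside, world axes, zero at the start; "moment": the same for the moment, N m; "width": finger opening in mm; "grasp_force": force on a finger pad.
Only numpy, scipy, OpenCV 4.12 (cv2) and the standard library are available. Lean on these libraries where they do the work, as an engineer would, in place of code of your own. Each camera call takes 0.05 s, during which the arm holds its last target. There are 200 camera calls.

### The job

Clear the vise in the dental lab: slide its jaw fully back by the red grip, lift out the trimmed buff-coloured cast, and set it down gently, teeth up, flat on the floor of whichever white tray holds the matching buff cast (not the tray with the blue one). Hang every blue jaw pad, however many there are, astride the drying rail, and slide the emptied vise fully shut again. Leave the bowl, tub, spatula and bottle alone; something may get knocked while you work.

Things in the scene. Friction and masses are not known exactly. Their poses are not given: they have to be found in the camera images.
- vise_jaw (a joint): sliding jaw of the vise, m: 0 = fully shut against the fixed jaw, 0.11 = fully back at its stop. It starts near 0.0505, closed on the cast, whose near edge lies under the jaw's small steel lip. It slides stiffly (about 5 N) and stays where it is left.
- jaw_handle (a point): (sizes in mm) centre of the top of the red upright grip on the sliding jaw, 100 above the bench; the grip is a block 24 (x) x 18 (y) and 38 high, standing on the jaw's flat top (62 above the bench, 60 wide in x). The jaw opens along this frame's +y.
- vise: (sizes in mm) grey bench vise fixed to the bench, base 100 (x) x 190 (y); steel bed top 28 above the bench and 70 wide (x). Origin: centre of its underside. The fixed jaw's face is at y = -62 and it is 52 high overall, 60 wide in x; the sliding jaw's face is at y = -62 + joint value, opening to +y.
- cast: the trimmed buff (yellow-tan) dental cast, at the start clamped in the vise, standing on its bed; sizes in mm: 58 (x) x 50 (y) base, 24 high, with a narrower ridge of teeth (42 x 32) on top, 37 high overall. Origin: centre of its underside; z up through the teeth.
- mate: the matching buff (yellow-tan) dental cast, loose in one of the trays; sizes in mm: 58 (x) x 50 (y) base, 24 high, with a narrower ridge of teeth (42 x 32) on top, 37 high overall. Origin: centre of its underside; z up through the teeth.
- other: a light-blue dental cast of another case, loose in the other tray; sizes in mm: 58 (x) x 50 (y) base, 24 high, with a narrower ridge of teeth (42 x 32) on top, 37 high overall. Origin: centre of its underside; z up through the teeth.
- tray_l: (sizes in mm) shallow white case tray fixed to the bench, 120 (x) x 180 (y) x 26 high outside, walls and floor 4 thick. Origin: centre of its underside. Holds one cast towards one end, free space at the other. The one on the robot's left.
- tray_r: (sizes in mm) shallow white case tray fixed to the bench, 120 (x) x 180 (y) x 26 high outside, walls and floor 4 thick. Origin: centre of its underside. Holds one cast towards one end, free space at the other. The one on the robot's right.
- rail: steel drying rail on two feet, fixed to the bench; origin on the bench under its middle, y along the bar.
- rail_mid (a point): (sizes in mm) middle of the rail's round bar, on its axis, 100 above the bench; bar 18 in diameter, running along this frame's y for 143 either way to a black end disc 48 across that keeps pads from sliding off (so a hung pad's middle lies within 110 of the rail's).
- pad1: (sizes in mm) blue soft-jaw pad, an inverted-U channel standing on its two long legs: 54 wide (x) x 60 long (y, the channel's open direction) x 40 high (z); legs 12 thick, roof 8 thick, so the channel inside is 30 wide and 32 high; silver stripe on the roof. Origin: centre of its underside, between the feet (32 below the roof's inner face). Absent (None) in some starts; all pads are alike.
- pad2: (sizes in mm) blue soft-jaw pad, an inverted-U channel standing on its two long legs: 54 wide (x) x 60 long (y, the channel's open direction) x 40 high (z); legs 12 thick, roof 8 thick, so the channel inside is 30 wide and 32 high; silver stripe on the roof. Origin: centre of its underside, between the feet (32 below the roof's inner face). Absent (None) in some starts; all pads are alike.
- pad3: (sizes in mm) blue soft-jaw pad, an inverted-U channel standing on its two long legs: 54 wide (x) x 60 long (y, the channel's open direction) x 40 high (z); legs 12 thick, roof 8 thick, so the channel inside is 30 wide and 32 high; silver stripe on the roof. Origin: centre of its underside, between the feet (32 below the roof's inner face). Absent (None) in some starts; all pads are alike.
- pad4: (sizes in mm) blue soft-jaw pad, an inverted-U channel standing on its two long legs: 54 wide (x) x 60 long (y, the channel's open direction) x 40 high (z); legs 12 thick, roof 8 thick, so the channel inside is 30 wide and 32 high; silver stripe on the roof. Origin: centre of its underside, between the feet (32 below the roof's inner face). Absent (None) in some starts; all pads are alike.
- green_bowl: bystander (mm): dark green mixing bowl, 100 across, 60 high, beyond the rail; origin under its centre.
- red_tub: bystander (mm): red lidded tub, 120 across, 60 high, beyond the rail; origin under its centre.
- spatula: bystander (mm): plaster spatula 200 long lying beyond the rail.
- bottle: bystander (mm): clear bottle with blue cap, 56 across, 150 high, at the far left; origin under its centre.

How it is judged (in metres and radians):
On the way, in this order (a step that is already met when the one before it is completed fails the run):
1. the jaw is slid fully back while the cast still stands in the vise (value of joint vise_jaw above 0.095 m and horizontal distance between cast and vise below 0.11 m and z of cast in the frame of vise below 0.04 m), for 0.2 s.
2. the cast is set down, released, in the tray that holds the matching cast (((x of cast in the frame of tray_l between -0.05 and 0.05 m and y of cast in the frame of tray_l between -0.085 and 0.085 m and z of cast in the frame of tray_l between -0.002 and 0.014 m and x of mate in the frame of tray_l between -0.05 and 0.05 m and y of mate in the frame of tray_l between -0.085 and 0.085 m and z of mate in the frame of tray_l between -0.002 and 0.014 m) or (x of cast in the frame of tray_r between -0.05 and 0.05 m and y of cast in the frame of tray_r between -0.085 and 0.085 m and z of cast in the frame of tray_r between -0.002 and 0.014 m and x of mate in the frame of tray_r between -0.05 and 0.05 m and y of mate in the frame of tray_r between -0.085 and 0.085 m and z of mate in the frame of tray_r between -0.002 and 0.014 m)) and angle between cast's own z axis and vertical below 0.15 rad and linear speed of cast below 0.03 m/s and contact force between the fingers and cast below 0.3 N), for 0.3 s.
At the end, for the whole second after the job is handed in: Buff cast at rest, teeth up (0.15 rad), on the floor of the tray that holds the matching buff cast; every pad present at rest astride the bar, within 0.4 rad of upright and of the bar, its middle within 125 mm of the rail's; jaw shut to within 8 mm (((x of cast in the frame of tray_l between -0.05 and 0.05 m and y of cast in the frame of tray_l between -0.085 and 0.085 m and z of cast in the frame of tray_l between -0.002 and 0.014 m and x of mate in the frame of tray_l between -0.05 and 0.05 m and y of mate in the frame of tray_l between -0.085 and 0.085 m and z of mate in the frame of tray_l between -0.002 and 0.014 m) or (x of cast in the frame of tray_r between -0.05 and 0.05 m and y of cast in the frame of tray_r between -0.085 and 0.085 m and z of cast in the frame of tray_r between -0.002 and 0.014 m and x of mate in the frame of tray_r between -0.05 and 0.05 m and y of mate in the frame of tray_r between -0.085 and 0.085 m and z of mate in the frame of tray_r between -0.002 and 0.014 m)) and angle between cast's own z axis and vertical below 0.15 rad and linear speed of cast below 0.03 m/s and value of joint vise_jaw below 0.008 m and x of pad1 in the frame of rail_mid between -0.016 and 0.016 m and y of pad1 in the frame of rail_mid between -0.125 and 0.125 m and z of pad1 in the frame of rail_mid between -0.034 and -0.014 m and angle between each of pad1, pad2, pad3, pad4's own z axis and vertical below 0.4 rad and angle between the y axis of each of pad1, pad2, pad3, pad4 and the y axis of rail_mid, either way round below 0.4 rad and linear speed of each of pad1, pad2, pad3, pad4 below 0.05 m/s and x of pad2 in the frame of rail_mid between -0.016 and 0.016 m and y of pad2 in the frame of rail_mid between -0.125 and 0.125 m and z of pad2 in the frame of rail_mid between -0.034 and -0.014 m and x of pad3 in the frame of rail_mid between -0.016 and 0.016 m and y of pad3 in the frame of rail_mid between -0.125 and 0.125 m and z of pad3 in the frame of rail_mid between -0.034 and -0.014 m and x of pad4 in the frame of rail_mid between -0.016 and 0.016 m and y of pad4 in the frame of rail_mid between -0.125 and 0.125 m and z of pad4 in the frame of rail_mid between -0.034 and -0.014 m); the robot touches nothing.
It fails at once if the cast is dropped or banged into a tray (over 60 N) (contact force between cast and tray_l above 60 N or contact force between cast and tray_r above 60 N).
It fails at once if a bystander (bowl, tub, spatula, bottle) is moved more than 40 mm (distance of any of green_bowl, red_tub, spatula, bottle from where it was at the start of the episode above 0.04 m).
Of pad1, pad2, pad3, pad4 only 2 to 4 are there at a start; the rules pass over those that are not, and their reading is None.
At some moment in a run one of pad1, pad2, pad3, pad4, mate may be knocked a few centimetres aside while the robot is not near it.
It also fails if it takes over 210 s, if anything falls off the work surface, if the arm or the gripper's body presses on something with over 40 N, if the wrist force passes 120 N, or if a joint passes its speed limit or range.

## Working session

There is one attempt and no reset: what is moved stays moved. The work goes in short steps, Python scripts to look and compute and a shell command to move; the robot and the scene stay as the last step left them, time stands still between calls to the robot, and variables do not carry over. Pictures are saved under pics/ and viewed, at most 14 in all, crops included, and the job is handed in when it is done.

```bash
ls; mkdir -p pics; cat > h.py <<'E'
import numpy as np, cv2
from workcell import ctrl
def snap(n,f):
    im=ctrl.get_image(n); cv2.imwrite('pics/'+f,cv2.cvtColor(im,cv2.COLOR_RGB2BGR)); return im
def cam(n):
    p=ctrl.camera_params(n); f=192/np.tan(np.radians(p['vfov'])/2)
    return p,f,np.array(p['R']),np.array(p['t'])
def ray(n,uv):
    p,f,R,t=cam(n); d=np.array([(uv[0]-p['cx'])/f,(uv[1]-p['cy'])/f]); s=d.copy()
    for _ in range(20): s=d/(1+p['k1']*(s@s))
    v=R.T@np.array([s[0],s[1],1]); return -R.T@t, v/np.linalg.norm(v)
def onz(n,uv,z):
    c,v=ray(n,uv); return c+v*(z-c[2])/v[2]
def tri(a,uva,b,uvb):
    c1,v1=ray(a,uva);c2,v2=ray(b,uvb)
    s=np.linalg.lstsq(np.c_[v1,-v2],c2-c1,rcond=None)[0]
    p,q=c1+s[0]*v1,c2+s[1]*v2; return (p+q)/2,np.linalg.norm(p-q)
def proj(n,X):
    p,f,R,t=cam(n); x=R@np.array(X,float)+t; s=x[:2]/x[2]; s=s*(1+p['k1']*(s@s)); return s*f+[p['cx'],p['cy']]
E
python3 - <<'E'
from h import *
for n in('top','side'):
    snap(n,n+'0.png'); p=ctrl.camera_params(n); print(n,p['vfov'],p['k1'],(-np.array(p['R']).T@np.array(p['t'])).round())
print(ctrl.get_obs())
E
```

```text
pics
top 54.36554383801015 -0.09630790377151226 [ 376.   94. 1299.]
side 57.44738928360307 0.02304511385949934 [161. 864. 812.]
{'t': 0.1, 'qpos': array([-1.15400973e+00,  4.23762192e-01,  1.63058217e+00, -2.35125387e-05,
        1.08864012e+00, -1.90135850e-02]), 'qvel': array([ 8.85753673e-04, -2.15830948e-03, -2.44394359e-03, -3.76455667e-05,
        9.46257843e-04, -3.72734007e-04]), 'joint_torque': array([ 1.42028108e-03, -5.45610631e+01, -2.74321032e+01,  6.46624574e-02,
        1.89215405e-02, -3.79267919e-05]), 'ee_pos': array([ 263.6422959 , -566.1210637 ,  221.99317863]), 'orientation': array([-3.06597332e+00, -6.78871680e-01,  4.63825838e-04]), 'ft_force': array([-0.3935897 , -0.25991552,  0.57849684]), 'moment': array([-0.00294217,  0.0365189 ,  0.00958972]), 'grasp_force': 0.0, 'width': 87.85150216408135}
```

View pics/top0.png

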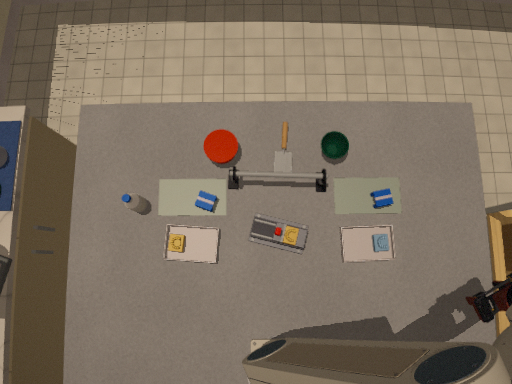

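View pics/side0.png

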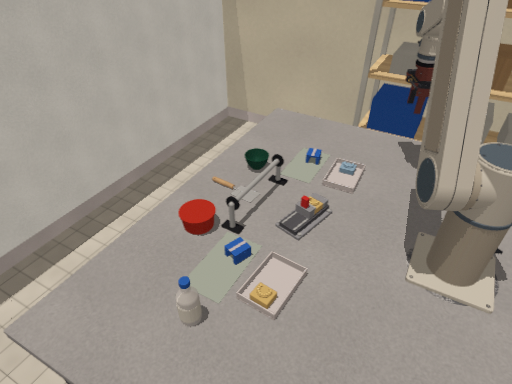

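The top view shows the vise at about (279,233), with the red grip at (278,231) and the buff cast at (291,235). The left tray is at (192,244) with the mate at (177,242), and the right tray is at (368,244) with the blue cast. The pads are at (206,201) and (382,198), and the rail runs from (233,179) to (321,181). The side view shows the same two pads, at (238,250) and (314,156).

```bash
cat >> h.py <<'E'
HS={'red':[((0,170,120),(6,255,255)),((174,170,120),(180,255,255))],'buff':[((18,120,120),(30,255,255))],'blue':[((105,150,60),(122,255,255))],'lblue':[((98,60,110),(112,150,255))]}
def blobs(im,c,mn=12):
    h=cv2.cvtColor(im,cv2.COLOR_RGB2HSV); m=sum(cv2.inRange(h,np.array(a),np.array(b)) for a,b in HS[c])
    n,l,s,ce=cv2.connectedComponentsWithStats(m)
    return [(s[i,4],ce[i].round(1).tolist(),s[i,:4].tolist()) for i in range(1,n) if s[i,4]>=mn]
E
python3 - <<'E'
from h import *
for n in('top','side'):
    im=cv2.cvtColor(cv2.imread(f'pics/{n}0.png'),cv2.COLOR_BGR2RGB)
    for c in HS:
        print(n,c,[b for b in blobs(im,c) if b[2][1]>100])
t=cv2.imread('pics/top0.png'); s=cv2.imread('pics/side0.png')
def cr(i,x,y,w,h,k): return cv2.resize(i[y:y+h,x:x+w],None,fx=k,fy=k,interpolation=cv2.INTER_CUBIC)
a=np.hstack([cr(t,245,210,66,50,6),cr(s,270,180,66,50,6)])
b=np.hstack([cr(t,186,185,44,33,6),cr(t,362,185,44,33,6),cr(s,218,236,44,33,6)])
c=np.hstack([cr(t,222,163,110,35,6),np.zeros((210,132,3),np.uint8)])
o=np.vstack([np.pad(a,((0,0),(0,0),(0,0))),b[:,:792]]); print(o.shape)
cv2.imwrite('pics/m1.png',o)
E
```

```text
top red [(np.int32(689), [220.6, 144.8], [204, 130, 34, 33]), (np.int32(39), [277.6, 230.9], [275, 227, 6, 8])]
top buff [(np.int32(63), [506.7, 212.9], [500, 210, 12, 7]), (np.int32(647), [497.6, 248.9], [489, 216, 18, 65]), (np.int32(226), [290.3, 235.0], [283, 226, 16, 19]), (np.int32(245), [175.6, 242.4], [168, 234, 16, 18]), (np.int32(161), [502.7, 321.2], [498, 311, 12, 22])]
top blue [(np.int32(94), [380.8, 192.7], [371, 189, 20, 8]), (np.int32(80), [207.1, 195.9], [199, 192, 17, 9]), (np.int32(48), [125.9, 198.0], [122, 195, 9, 7]), (np.int32(110), [383.2, 202.4], [374, 198, 19, 10]), (np.int32(102), [203.5, 205.3], [195, 200, 18, 11])]
top lblue [(np.int32(17), [207.0, 193.1], [199, 191, 17, 6])]
side red [(np.int32(64), [304.5, 201.2], [301, 196, 8, 12]), (np.int32(692), [196.7, 211.1], [179, 199, 36, 25])]
side buff [(np.int32(86), [315.9, 203.8], [309, 197, 14, 15]), (np.int32(397), [263.0, 295.2], [250, 283, 27, 25])]
side blue [(np.int32(105), [313.5, 155.0], [306, 148, 15, 16]), (np.int32(345), [238.4, 250.6], [225, 238, 26, 26]), (np.int32(106), [184.0, 282.3], [179, 277, 11, 12])]
side lblue [(np.int32(25), [346.3, 170.6], [340, 168, 13, 6])]
(498, 792, 3)
```

View pics/m1.png

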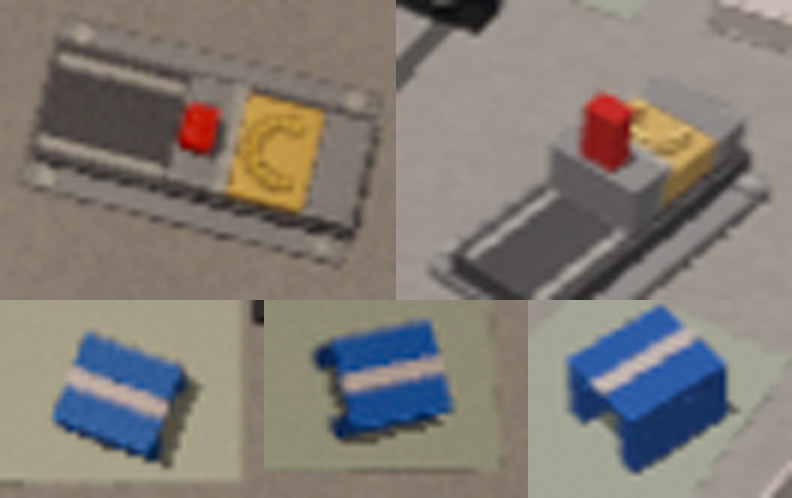

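The crops show the red grip's top at about (278,230) in the top view and (305,198) in the side view. The vise is turned about 14° in the image. The pad stripes show clearly: left pad (198,197.5) to (213.5,203), right pad (375.5,199) to (391.5,195.5).

```bash
python3 - <<'E'
from h import *
np.set_printoptions(precision=1,suppress=True)
P=lambda x,y,ox,oy:(np.array([x,y])+.5)/6-.5+[ox,oy]
ang=lambda d:np.degrees(np.arctan2(d[1],d[0]))
print('grip',tri('top',(277.6,230.9),'side',(305,197.8)))
print('grip@100',onz('top',(277.6,230.9),100))
c=[onz('top',P(*q,245,210),12) for q in((65,18),(380,95),(340,268),(22,185))]
print('vise corners',np.array(c),'mean',np.mean(c,0),'ang +y dir',ang(c[0]-c[1]),ang(c[3]-c[2]))
# cast ridge/base in top: corners of base (z=28+24)
k=[onz('top',P(*q,245,210),52) for q in((247,95),(325,110),(303,213),(228,192))]; print('cast',np.array(k),np.mean(k,0),ang(k[0]-k[1]),ang(k[0]-k[3]))
for nm,a,b,o in(('L',(72,75),(165,108),(186,185)),('R',(81,85),(178,65),(362,185))):
    A,B=onz('top',P(*a,*o),40),onz('top',P(*b,*o),40); print(nm,(A+B)/2,np.linalg.norm(A-B),ang(A-B))
A,B=P(69,85,218,236),P(169,32,218,236); print('L tri',tri('top',P(72,75,186,185),'side',A),tri('top',P(165,108,186,185),'side',B))
# rail bar: bright in top
im=cv2.imread('pics/top0.png'); g=im[165:200,225:335].min(2)
for u in(245,260,277,295,310):
    col=im[165:195,u].max(1).astype(int); print(u,col.tolist())
h=cv2.cvtColor(im,cv2.COLOR_BGR2HSV)
for x0,x1 in((155,228),(332,400)):
    m=cv2.inRange(h[215:270,x0:x1],(0,0,185),(20,40,255)); n=cv2.findNonZero(cv2.morphologyEx(m,cv2.MORPH_CLOSE,np.ones((9,9)))); r=cv2.minAreaRect(n); bx=cv2.boxPoints(r)+[x0,215]; w=[onz('top',q,26) for q in bx]
    print('tray',np.array(w),np.mean(w,0))
for q in([175.6,242.4],): print('mate',onz('top',q,28+4))
E
```

```text
grip (array([460.8,  17.1,  97. ]), np.float64(1.00612623823123))
grip@100 [460.1  17.1 100. ]
vise corners [[530.2  87.1  12. ]
 [484.1 -93.5  12. ]
 [386.1 -67.7  12. ]
 [434.6 112.4  12. ]] mean [458.8   9.6  12. ] ang +y dir 75.68797154068127 74.91899465799739
cast [[481.5 -13.5  52. ]
 [472.7 -56.7  52. ]
 [416.  -43.1  52. ]
 [428.   -1.9  52. ]] [449.6 -28.8  52. ] 78.54585452264847 -12.278603997178925
L [571.8 257.8  40. ] 56.7498997575392 70.05515973056309
R [ 576.2 -353.9   40. ] 58.96394143546939 100.85559317323798
L tri (array([582.5, 284.9,  39.7]), np.float64(2.0785709229132037)) (array([560.7, 230.6,  39.7]), np.float64(3.080272164327617))
245 [136, 137, 136, 134, 135, 126, 133, 144, 155, 144, 116, 118, 132, 138, 133, 102, 77, 79, 77, 81, 125, 139, 139, 136, 136, 135, 133, 133, 136, 138]
260 [131, 131, 134, 134, 137, 135, 126, 140, 153, 146, 129, 106, 127, 134, 136, 101, 75, 77, 75, 76, 125, 134, 135, 139, 138, 138, 140, 134, 135, 134]
277 [154, 152, 152, 153, 155, 155, 144, 140, 146, 153, 139, 114, 115, 128, 138, 136, 102, 79, 78, 76, 71, 122, 139, 138, 139, 134, 135, 136, 136, 136]
295 [129, 132, 134, 134, 134, 132, 134, 129, 135, 149, 145, 128, 106, 124, 134, 134, 114, 87, 78, 76, 76, 79, 121, 134, 137, 133, 136, 136, 137, 132]
310 [132, 129, 129, 130, 133, 132, 129, 128, 136, 145, 151, 136, 116, 111, 125, 132, 132, 102, 74, 75, 71, 77, 118, 132, 132, 137, 138, 135, 135, 137]
tray [[491.1 383.3  26. ]
 [527.6 348.4  26. ]
 [387.9 202.6  26. ]
 [352.6 237.3  26. ]] [439.8 292.9  26. ]
tray [[ 417.3 -167.5   26. ]
 [ 505.1 -226.5   26. ]
 [ 478.9 -267.5   26. ]
 [ 391.6 -208.    26. ]] [ 448.2 -217.4   26. ]
mate [428.2 357.7  32. ]
```

```bash
cat >> h.py <<'E'
from scipy.spatial.transform import Rotation as Ro
def goto(x,y,z,closing):
    """closing: world angle (deg) of the finger closing line; prints pure turn (about tool z, done first), then shift in tool axes"""
    o=ctrl.get_obs(); R=Ro.from_rotvec(o['orientation']); M=R.as_matrix()
    d=(closing-np.degrees(np.arctan2(M[1,1],M[0,1]))+90)%180-90
    T=Ro.from_euler('z',d,degrees=True)*Ro.from_euler('z',0)
    yt=np.radians(np.degrees(np.arctan2(M[1,1],M[0,1]))+d)
    Y=np.array([np.cos(yt),np.sin(yt),0]); Z=np.array([0,0,-1.]); D=np.c_[np.cross(Y,Z),Y,Z]
    e=(R.inv()*Ro.from_matrix(D)).as_rotvec(); s=D.T@(np.array([x,y,z])-o['ee_pos'])
    # keep rotvec small solution
    print('t %.1f'%o['t'],'ee',o['ee_pos'].round(1),'w',round(o['width'],1),'gf',round(o['grasp_force'],1),'F',o['ft_force'].round(1),'q6',o['qpos'][5].round(2),'TURN',e.round(3),'SHIFT',s.round(1))
E
python3 - <<'E'
from h import *
np.set_printoptions(precision=1,suppress=True)
a,b=onz('top',(245,173.5),100),onz('top',(310,175.7),100); print('bar',a,b,np.degrees(np.arctan2(*(a-b)[[1,0]])),proj('side',a),proj('side',b))
for k in(80,120): print(proj('side',onz('top',(245,173.5),k)),proj('side',onz('top',(310,175.7),k)))
u=np.array([.254,.967]); print('vise tip',onz('top',(277.6,230.9),100))
t=cv2.imread('pics/top0.png'); s=cv2.imread('pics/side0.png')
def cr(i,x,y,w,h,k): return cv2.resize(i[y:y+h,x:x+w],None,fx=k,fy=k,interpolation=cv2.INTER_CUBIC)
o=np.vstack([np.hstack([cr(t,158,218,66,50,6),cr(s,225,250,90,68,6)[:300,:396]]),cr(t,222,160,112,40,7)[:, :792].copy() if 0 else np.hstack([cr(t,222,160,112,36,5)[:180],np.zeros((180,232,3),np.uint8)])])
s2=cr(s,215,148,80,90,5); 
o2=np.zeros((600,800,3),np.uint8); o2[:480,:792]=o; cv2.imwrite('pics/m2.png',o2)
o2[150:600,400:800]=s2; cv2.imwrite('pics/m2.png',o2)
goto(460.5,17.1,200,75.3)
E
```

```text
bar [649.  120.7 100. ] [640. -93. 100.] 87.59044443443258 [239.  196.6] [272.  165.5]
[238. 201.] [271.2 169.3]
[240.1 192.1] [272.8 161.7]
vise tip [460.1  17.1 100. ]
t 0.1 ee [ 263.6 -566.1  222. ] w 87.9 gf 0.0 F [-0.4 -0.3  0.6] q6 -0.02 TURN [-0.   0.   0.7] SHIFT [  42.4 -614.1   22. ]
```

View pics/m2.png

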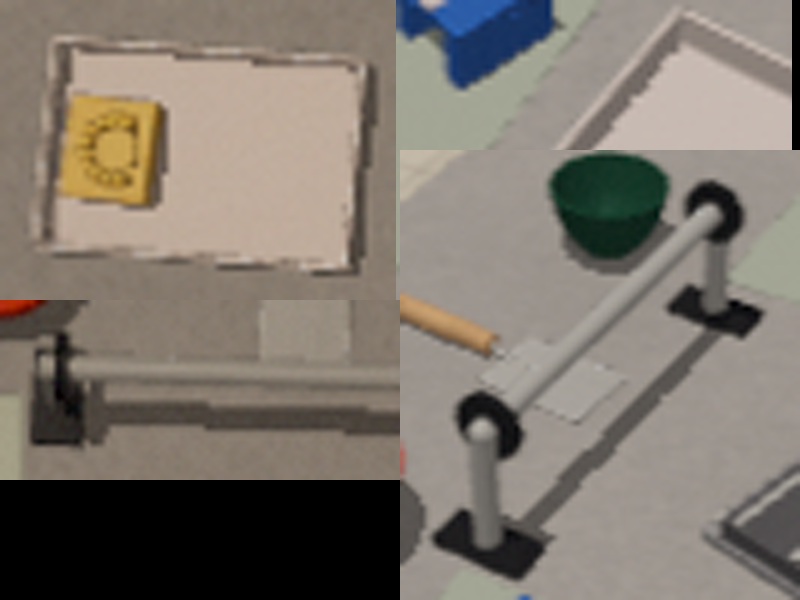

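The left tray's corners are at about (166,224), (219,228), (216,263) and (163,259), with the mate at its left end. The bar in the side view agrees with my 100 mm height. I'm moving to the grip now.

```bash
python3 -m pendant '{"grip":[1,1,1,1,1,1],"linear":[[0,0,0],[0,0,0],[0,0,0],[0,0,0],[0,0,0],[0,0,0]],"angular":[[0,0,0.117],[0,0,0.117],[0,0,0.117],[0,0,0.117],[0,0,0.117],[0,0,0.115]]}'
python3 -m pendant '{"grip":[1,1,1,1,1,1,1,1,1,1,1,1],"linear":[[2.5,-38,1.2],[2.5,-38,1.2],[2.5,-38,1.2],[2.5,-38,1.2],[2.5,-38,1.2],[2.5,-38,1.2],[2.5,-38,1.2],[2.5,-38,1.2],[2.5,-38,1.2],[2.5,-38,1.2],[2.5,-38,1.2],[2.5,-38,1.2]],"angular":[[0,0,0],[0,0,0],[0,0,0],[0,0,0],[0,0,0],[0,0,0],[0,0,0],[0,0,0],[0,0,0],[0,0,0],[0,0,0],[0,0,0]]}'
python3 - <<'E'
from h import *
goto(460.5,17.1,200,75.3)
P=lambda x,y,ox,oy:(np.array([x,y])+.5)/6-.5+[ox,oy]
w=np.array([onz('top',P(*q,158,218),26) for q in((52,38),(368,62),(352,270),(33,248))]); print(w.round(1),w.mean(0))
print('mate@28',np.array([onz('top',P(*q,158,218),28) for q in((70,97),(160,103),(150,205),(62,192))]).round(1))
print([tri('top',a,'side',b) for a,b in(((234.3,173.6),(232.8,203.4)),((322,176),(277.6,160.4)))])
E
```

```text
t: 0.6
ee_pos: [263.7, -566.3, 222.2]
orientation: [-3.112, 0.423, 0.001]
ft_force: [1.0, -0.1, 0.5]
width: 87.9
grasp_force: 0.0
t: 1.6
ee_pos: [411.9, -132.4, 208.2]
orientation: [-3.114, 0.414, 0.0]
ft_force: [1.0, -0.7, 0.2]
width: 87.9
grasp_force: 0.0
t 1.6 ee [ 411.9 -132.4  208.2] w 87.9 gf 0.0 F [ 1.  -0.7  0.2] q6 1.5 TURN [-0.     0.    -0.008] SHIFT [   9.1 -156.9    8.2]
[[491.4 392.8  26. ]
 [476.9 211.8  26. ]
 [360.6 220.   26. ]
 [373.  400.3  26. ]] [425.46148489 306.23399175  26.        ]
mate@28 [[457.7 381.   28. ]
 [454.1 329.5  28. ]
 [396.9 334.   28. ]
 [404.2 384.1  28. ]]
[(array([650.01330324, 156.14746245,  96.69198315]), np.float64(0.6039303273967839)), (array([ 637.89337898, -132.71935218,  100.83450175]), np.float64(1.4147068172736723))]
```

```bash
python3 -m pendant '{"grip":[1,1,1,1,1,1],"linear":[[2,-31,0],[2,-32,0],[2,-32,0],[2,-32,0],[1.1,-29.9,8],[0,0,0]],"angular":[[0,0,0],[0,0,0],[0,0,0],[0,0,0],[0,0,-0.008],[0,0,0]]}'
python3 - <<'E'
from h import *
goto(460.5,17.1,70,75.3)
E
```

```text
t: 2.1
ee_pos: [462.4, 18.6, 199.5]
orientation: [-3.116, 0.395, 0.0]
ft_force: [0.4, -0.1, 1.0]
width: 87.6
grasp_force: 0.0
t 2.1 ee [462.4  18.6 199.5] w 87.6 gf 0.0 F [ 0.4 -0.1  1. ] q6 1.84 TURN [-0.001  0.     0.004] SHIFT [ -1.5   1.9 129.5]
```

```bash
python3 -m pendant '{"grip":[1,1,1,1,1,-1,-1,-1,-1,-1,-1,-1],"linear":[[-1.5,1.9,0],[0,0,40],[0,0,40],[0,0,40],[0,0,10],[0,0,0],[0,0,0],[0,0,0],[0,0,0],[0,0,0],[0,0,0],[0,0,0]],"angular":[[0,0,0],[0,0,0],[0,0,0],[0,0,0],[0,0,0],[0,0,0],[0,0,0],[0,0,0],[0,0,0],[0,0,0],[0,0,0],[0,0,0]]}'
python3 - <<'E'
from h import *
goto(460.5+.254*60,17.1+.967*60,70,75.3)
E
```

```text
t: 3.1
ee_pos: [460.3, 13.4, 71.1]
orientation: [-3.116, 0.401, -0.003]
ft_force: [1.1, 0.0, -0.5]
width: 44.8
grasp_force: 0.0
t 3.1 ee [460.3  13.4  71.1] w 44.8 gf 0.0 F [ 1.1  0.  -0.5] q6 1.83 TURN [-0.    -0.002  0.   ] SHIFT [ -0.7 -63.6   1.1]
```

```bash
python3 -m pendant '{"grip":[-1,-1,-1,-1,-1,-1,-1],"linear":[[0,0,0],[0,0,0],[0,0,0],[0,0,0],[0,0,0],[0,0,0],[0,0,0]],"angular":[[0,0,0],[0,0,0],[0,0,0],[0,0,0],[0,0,0],[0,0,0],[0,0,0]]}'
python3 -m pendant '{"grip":[-1,-1],"linear":[[0,-6,0],[0,-6,0]],"angular":[[0,0,0],[0,0,0]]}'
```

```text
t: 3.68
ee_pos: [460.4, 16.1, 70.3]
orientation: [-3.112, 0.403, -0.001]
ft_force: [2.2, 23.6, -1.4]
width: 17.8
grasp_force: 30.0
t: 3.85
ee_pos: [462.7, 25.0, 70.3]
orientation: [3.115, -0.401, -0.0]
ft_force: [-2.1, -6.6, 2.3]
width: 17.9
grasp_force: 30.0
```

```bash
python3 -m pendant '{"grip":[-1,-1,-1,-1,-1,-1,-1,-1,-1,-1],"linear":[[0,-6,0],[0,-6,0],[0,-6,0],[0,-6,0],[0,-6,0],[0,-6,0],[0,-5,0],[0,-4,0],[0,-3,0],[0,0,0]],"angular":[[0,0,0],[0,0,0],[0,0,0],[0,0,0],[0,0,0],[0,0,0],[0,0,0],[0,0,0],[0,0,0],[0,0,0]]}'
```

```text
t: 4.68
ee_pos: [475.0, 71.7, 70.3]
orientation: [3.116, -0.401, -0.0]
ft_force: [-0.4, 0.4, 2.7]
width: 17.7
grasp_force: 30.0
```

```bash
python3 -m pendant '{"grip":[-1,-1,-1,-1,0,0,0,0,0,0,0],"linear":[[0,-2,0],[0,-1,0],[0,0,0],[0,0,0],[0,0,0],[0,0,0],[0,0,0],[0,0,0],[0,0,-30],[0,0,-40],[0,0,-30]],"angular":[[0,0,0],[0,0,0],[0,0,0],[0,0,0],[0,0,0],[0,0,0],[0,0,0],[0,0,0],[0,0,0],[0,0,0],[0,0,0]]}'
python3 - <<'E'
from h import *
snap('top','top1.png');s=snap('side','side1.png')
t=cv2.imread('pics/top1.png'); s=cv2.imread('pics/side1.png')
cr=lambda i,x,y,w,h,k: cv2.resize(i[y:y+h,x:x+w],None,fx=k,fy=k,interpolation=cv2.INTER_CUBIC)
cv2.imwrite('pics/m3.png',np.hstack([cr(t,245,210,66,50,6),cr(s,270,180,66,50,6)]))
goto(449.6,-26.5,110,-14.7)
E
```

```text
t: 5.6
ee_pos: [475.6, 74.5, 171.8]
orientation: [3.116, -0.401, -0.001]
ft_force: [0.6, 0.5, 0.4]
width: 43.9
grasp_force: 0.0
t 5.7 ee [478.9  74.9 174.7] w 43.8 gf 0.0 F [ 0.4 -0.6  0.2] q6 1.96 TURN [ 0.004 -0.009 -1.57 ] SHIFT [-105.5   -2.6   64.7]
```

View pics/m3.png

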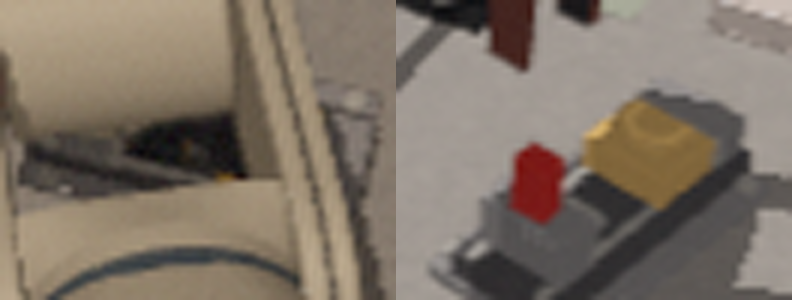

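The jaw is fully back and the cast is still standing against the fixed jaw. The ridge centre is at about (313,200) in the side view.

```bash
python3 -m pendant '{"grip":[1,1,1,1,1,1,1,1,1,1,1,1],"linear":[[0,0,0],[0,0,0],[0,0,0],[0,0,0],[0,0,0],[0,0,0],[0,0,0],[0,0,0],[0,0,0],[0,0,0],[0,0,0],[0,0,0]],"angular":[[0,0,-0.12],[0,0,-0.12],[0,0,-0.12],[0,0,-0.12],[0,0,-0.12],[0,0,-0.12],[0,0,-0.12],[0,0,-0.12],[0,0,-0.12],[0,0,-0.12],[0,0,-0.12],[0,0,-0.12]]}'
python3 -m pendant '{"grip":[1,1,1,1,1],"linear":[[0,0,0],[-35,0,0],[-35,0,0],[-35,0,0],[0,0,0]],"angular":[[0,0,-0.12],[0,0,0],[0,0,0],[0,0,0],[0,0,0]]}'
python3 - <<'E'
from h import *
print(proj('side',(449.6,-26.2,65)))
goto(449.6,-26.5,31,-14.7)
E
```

```text
t: 6.7
ee_pos: [475.1, 74.4, 169.3]
orientation: [-2.601, -1.76, 0.002]
ft_force: [0.1, -0.1, 0.3]
width: 87.8
grasp_force: 0.0
t: 7.12
ee_pos: [445.6, -30.4, 169.2]
orientation: [-2.499, -1.902, 0.004]
ft_force: [-0.2, 0.1, 0.5]
width: 87.9
grasp_force: 0.0
[312.52021209 199.21761411]
t 7.1 ee [445.6 -30.4 169.2] w 87.9 gf 0.0 F [-0.2  0.1  0.5] q6 0.18 TURN [-0.002  0.001 -0.013] SHIFT [  4.8   2.9 138.2]
```

```bash
python3 -m pendant '{"grip":[1,1,1,1,1,1,1,1],"linear":[[4.8,2.9,0],[0,0,35],[0,0,35],[0,0,35],[0,0,15],[0,0,12],[0,0,5],[0,0,0]],"angular":[[0.002,0,-0.013],[0,0,0],[0,0,0],[0,0,0],[0,0,0],[0,0,0],[0,0,0],[0,0,0]]}'
python3 -m pendant '{"grip":[-1,-1,-1,-1,-1,-1,-1,-1],"linear":[[0,0,0],[0,0,0],[0,0,0],[0,0,0],[0,0,0],[0,0,0],[0,0,0],[0,0,0]],"angular":[[0,0,0],[0,0,0],[0,0,0],[0,0,0],[0,0,0],[0,0,0],[0,0,0],[0,0,0]]}'
```

```text
t: 7.78
ee_pos: [451.3, -21.9, 31.9]
orientation: [-2.481, -1.922, 0.005]
ft_force: [0.1, -0.4, 0.3]
width: 88.0
grasp_force: 0.0
t: 8.45
ee_pos: [452.2, -23.0, 33.9]
orientation: [-2.484, -1.921, 0.001]
ft_force: [-1.1, 1.7, 7.6]
width: 58.0
grasp_force: 30.0
```

```bash
python3 -m pendant '{"grip":[-1,-1,-1,-1,-1,-1,-1,-1],"linear":[[0,0,-5],[0,0,-10],[0,0,-15],[0,0,-25],[0,0,-30],[0,0,-30],[0,0,-25],[0,0,0]],"angular":[[0,0,0],[0,0,0],[0,0,0],[0,0,0],[0,0,0],[0,0,0],[0,0,0],[0,0,0]]}'
python3 - <<'E'
from h import *
s=snap('side','side2.png'); s=cv2.imread('pics/side2.png')
cv2.imwrite('pics/m4.png',cv2.resize(s[120:330,200:360],None,fx=2.5,fy=2.5))
goto(422.2,264.4,170,-4.4)
print(blobs(cv2.cvtColor(s,cv2.COLOR_BGR2RGB),'buff'))
E
```

```text
t: 9.12
ee_pos: [454.8, -23.4, 178.3]
orientation: [2.482, 1.92, 0.008]
ft_force: [1.1, -0.1, -0.6]
width: 57.3
grasp_force: 30.0
t 9.2 ee [453.7 -23.3 176.1] w 58.0 gf 30.0 F [-1.  -0.4 -2.4] q6 0.18 TURN [ 0.004 -0.001 -0.177] SHIFT [284.5 -53.4   6.1]
[(np.int32(196), [312.8, 169.4], [304, 161, 17, 18]), (np.int32(396), [263.0, 295.3], [250, 283, 27, 25])]
```

View pics/m4.png

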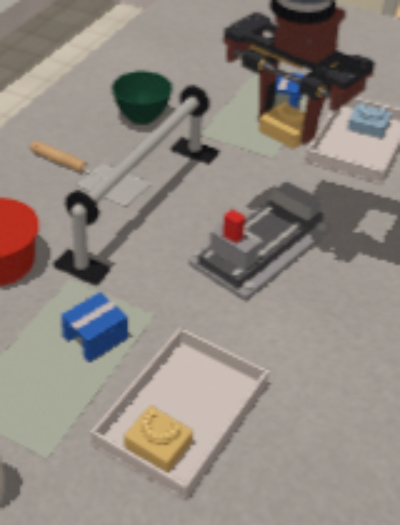

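The cast is held level and the mate is unmoved at (263,295). I'm carrying it to the left tray.

```bash
python3 -m pendant '{"grip":[-1,-1,-1,-1,-1,-1,-1,-1,-1,-1,-1,-1],"linear":[[0,0,0],[10,-2,0],[22,-4,0],[30,-6,0],[34,-6,0],[35,-7,0],[35,-7,0],[35,-7,0],[32,-6,0],[25,-5,0],[18,-3,0],[8,-1,0]],"angular":[[0,0,-0.09],[0,0,-0.087],[0,0,0],[0,0,0],[0,0,0],[0,0,0],[0,0,0],[0,0,0],[0,0,0],[0,0,0],[0,0,0],[0,0,0]]}'
python3 -m pendant '{"grip":[-1,-1],"linear":[[0,0,0],[0,0,0]],"angular":[[0,0,0],[0,0,0]]}'
python3 - <<'E'
from h import *
goto(422.2,264.4,9,-4.4)
E
```

```text
t: 10.17
ee_pos: [419.7, 265.9, 172.2]
orientation: [-2.301, -2.135, 0.005]
ft_force: [0.1, -0.7, -1.0]
width: 57.8
grasp_force: 30.0
t: 10.33
ee_pos: [420.3, 263.5, 172.6]
orientation: [-2.303, -2.134, 0.005]
ft_force: [0.0, -0.1, -1.9]
width: 57.9
grasp_force: 30.0
t 10.3 ee [420.3 263.5 172.6] w 57.9 gf 30.0 F [ 0.  -0.1 -1.9] q6 0.61 TURN [-0.004  0.001  0.001] SHIFT [  1.    1.9 163.6]
```

```bash
python3 -m pendant '{"grip":[-1,-1,-1,-1,-1,-1,-1,-1,-1,-1,-1],"linear":[[1,1.9,20],[0,0,30],[0,0,30],[0,0,30],[0,0,18],[0,0,10],[0,0,6],[0,0,4],[0,0,2],[0,0,2],[0,0,0]],"angular":[[-0.004,0,0],[0,0,0],[0,0,0],[0,0,0],[0,0,0],[0,0,0],[0,0,0],[0,0,0],[0,0,0],[0,0,0],[0,0,0]]}'
python3 -m pendant '{"grip":[-1,-1,-1],"linear":[[0,0,2],[0,0,2],[0,0,1]],"angular":[[0,0,0],[0,0,0],[0,0,0]]}'
```

```text
t: 11.25
ee_pos: [423.6, 265.4, 22.1]
orientation: [2.304, 2.133, 0.005]
ft_force: [0.6, 0.0, -1.2]
width: 57.8
grasp_force: 30.0
t: 11.5
ee_pos: [423.3, 265.4, 16.7]
orientation: [2.304, 2.134, 0.004]
ft_force: [0.7, 0.0, -2.1]
width: 57.8
grasp_force: 30.0
```

```bash
python3 -m pendant '{"grip":[-1,-1,-1,-1,-1,-1,-1],"linear":[[0,0,2],[0,0,1],[0,0,1],[0,0,1],[0,0,1],[0,0,0.5],[0,0,0]],"angular":[[0,0,0],[0,0,0],[0,0,0],[0,0,0],[0,0,0],[0,0,0],[0,0,0]]}'
```

```text
t: 12.08
ee_pos: [423.1, 265.2, 10.0]
orientation: [2.304, 2.133, 0.002]
ft_force: [-0.1, -0.5, -0.2]
width: 57.7
grasp_force: 30.0
```

```bash
python3 -m pendant '{"grip":[-1,-1,-1],"linear":[[0,0,0.7],[0,0,0.7],[0,0,0]],"angular":[[0,0,0],[0,0,0],[0,0,0]]}'
python3 -m pendant '{"grip":[-1,-1,-1],"linear":[[0,0,0.7],[0,0,0],[0,0,0]],"angular":[[0,0,0],[0,0,0],[0,0,0]]}'
```

```text
t: 12.33
ee_pos: [423.2, 265.2, 9.8]
orientation: [2.305, 2.133, 0.003]
ft_force: [-3.8, -2.5, 17.7]
width: 57.4
grasp_force: 30.0
t: 12.58
ee_pos: [423.2, 265.2, 9.8]
orientation: [2.305, 2.133, 0.003]
ft_force: [-5.4, -3.7, 26.7]
width: 57.9
grasp_force: 30.0
```

On the floor. I'll ease off 1 mm and open partway.

```bash
python3 -m pendant '{"grip":[-1,0.57,0.57,0.57,0.57,0.57,0.57,0.57,0.57],"linear":[[0,0,-1.3],[0,0,0],[0,0,0],[0,0,0],[0,0,0],[0,0,0],[0,0,0],[0,0,0],[0,0,0]],"angular":[[0,0,0],[0,0,0],[0,0,0],[0,0,0],[0,0,0],[0,0,0],[0,0,0],[0,0,0],[0,0,0]]}'
python3 -m pendant '{"grip":[0.57,0.57,0.57,0.57,0.57,0.57,0.57,0.57],"linear":[[0,0,-3],[0,0,-10],[0,0,-25],[0,0,-30],[0,0,-35],[0,0,-35],[0,0,-35],[0,0,0]],"angular":[[0,0,0],[0,0,0],[0,0,0],[0,0,0],[0,0,0],[0,0,0],[0,0,0],[0,0,0]]}'
python3 - <<'E'
from h import *
s=snap('side','side3.png'); snap('top','top3.png'); s=cv2.imread('pics/side3.png')
cv2.imwrite('pics/m5.png',cv2.resize(s[120:330,200:360],None,fx=2.5,fy=2.5))
for n in('side','top'):
  for c in('buff','blue'): print(n,c,blobs(cv2.cvtColor(cv2.imread(f'pics/{n}3.png'),cv2.COLOR_BGR2RGB),c))
goto(571.8,257.8,150,-19.5)
E
```

```text
t: 13.33
ee_pos: [423.1, 265.2, 9.1]
orientation: [2.304, 2.133, 0.002]
ft_force: [0.3, -0.3, 0.2]
width: 69.0
grasp_force: 0.0
t: 14.0
ee_pos: [426.1, 267.1, 189.3]
orientation: [2.303, 2.132, 0.02]
ft_force: [0.4, 0.2, 0.7]
width: 69.0
grasp_force: 0.0
side buff [(np.int32(337), [281.3, 271.1], [269, 260, 25, 23]), (np.int32(391), [263.1, 295.3], [251, 283, 26, 25])]
side blue [(np.int32(2274), [397.8, 110.4], [367, 85, 62, 53]), (np.int32(103), [313.6, 154.9], [306, 148, 15, 16]), (np.int32(347), [238.3, 250.6], [225, 238, 26, 26]), (np.int32(106), [184.0, 282.3], [179, 277, 11, 12])]
top buff [(np.int32(66), [506.7, 213.0], [500, 210, 12, 8]), (np.int32(1738), [501.7, 300.0], [489, 215, 23, 169])]
top blue [(np.int32(93), [380.6, 192.7], [371, 189, 20, 8]), (np.int32(80), [207.1, 195.9], [199, 192, 17, 9]), (np.int32(45), [126.0, 198.0], [122, 195, 9, 7]), (np.int32(110), [383.2, 202.4], [374, 198, 19, 10]), (np.int32(99), [203.4, 205.2], [195, 200, 17, 11])]
t 14.1 ee [423.6 265.7 184.4] w 69.2 gf 0.0 F [ 0.2  0.1 -0.8] q6 0.61 TURN [ 0.005 -0.004  0.263] SHIFT [ 42.1 142.3  34.4]
```

View pics/m5.png

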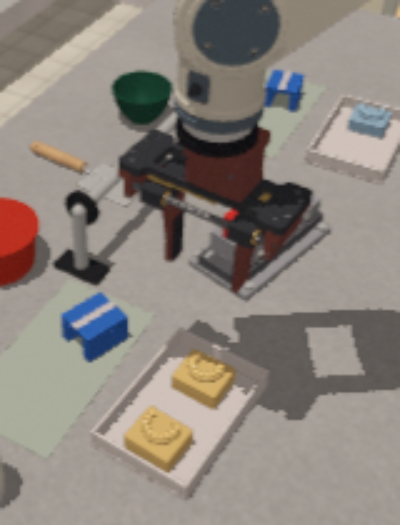

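Both buff casts sit flat in the left tray, and both pads are unmoved. Next is the left pad.

```bash
python3 -m pendant '{"grip":[1,1,1,1,1,1,1,1,1],"linear":[[0,0,0],[0,0,0],[0,0,0],[10,34,0],[10,36,0],[10,36,0],[12,36,0],[0,0,0],[0,0,0]],"angular":[[0,0,0.094],[0,0,0.093],[0,0,0.093],[0,0,0],[0,0,0],[0,0,0],[0,0,0],[0,0,0],[0,0,0]]}'
python3 - <<'E'
from h import *
goto(571.8,257.8,12,-20.5)
E
```

```text
t: 14.85
ee_pos: [570.8, 254.0, 180.3]
orientation: [2.582, 1.789, -0.002]
ft_force: [-0.2, -0.5, 0.0]
width: 88.0
grasp_force: 0.0
t 14.8 ee [570.8 254.  180.3] w 88.0 gf 0.0 F [-0.2 -0.5  0. ] q6 0.76 TURN [-0.     0.001 -0.001] SHIFT [  3.9  -0.4 168.3]
```

```bash
python3 -m pendant '{"grip":[1,1,1,1,1,1,1,1],"linear":[[3.9,-0.4,20],[0,0,35],[0,0,35],[0,0,35],[0,0,25],[0,0,12],[0,0,6],[0,0,0]],"angular":[[0,0,0],[0,0,0],[0,0,0],[0,0,0],[0,0,0],[0,0,0],[0,0,0],[0,0,0]]}'
python3 -m pendant '{"grip":[-1,-1,-1,-1,-1,-1,-1,-1],"linear":[[0,0,0],[0,0,0],[0,0,0],[0,0,0],[0,0,0],[0,0,0],[0,0,0],[0,0,0]],"angular":[[0,0,0],[0,0,0],[0,0,0],[0,0,0],[0,0,0],[0,0,0],[0,0,0],[0,0,0]]}'
python3 -m pendant '{"grip":[-1,-1,-1,-1,-1,-1,-1,-1],"linear":[[0,0,-10],[0,0,-20],[0,0,-30],[0,0,-35],[0,0,-35],[0,0,-30],[0,0,-10],[0,0,0]],"angular":[[0,0,0],[0,0,0],[0,0,0],[0,0,0],[0,0,0],[0,0,0],[0,0,0],[0,0,0]]}'
python3 - <<'E'
from h import *
goto(644+.042*50,62,180,-2.3)
E
```

```text
t: 15.52
ee_pos: [570.4, 258.5, 13.5]
orientation: [2.58, 1.792, -0.001]
ft_force: [-0.8, -0.4, 0.4]
width: 87.8
grasp_force: 0.0
t: 16.18
ee_pos: [572.2, 258.9, 15.2]
orientation: [2.58, 1.791, 0.004]
ft_force: [-0.5, -0.7, 5.9]
width: 53.7
grasp_force: 30.0
t: 16.85
ee_pos: [573.1, 259.4, 187.8]
orientation: [2.579, 1.791, 0.012]
ft_force: [-0.2, -0.2, -1.7]
width: 53.7
grasp_force: 30.0
t 16.9 ee [573.1 259.4 187.8] w 53.7 gf 30.0 F [-0.2 -0.2 -1.7] q6 0.76 TURN [ 0.007 -0.004 -0.317] SHIFT [-194.3   80.9    7.8]
```

```bash
python3 -m pendant '{"grip":[-1,-1,-1,-1,-1,-1,-1,-1,-1,-1,-1,-1],"linear":[[0,0,0],[0,0,0],[0,0,0],[-15,7,0],[-30,13,0],[-35,15,0],[-35,15,0],[-35,14,0],[-26,10,0],[-13,5,0],[-5,2,0],[0,0,0]],"angular":[[0.007,-0.004,-0.107],[0,0,-0.105],[0,0,-0.105],[0,0,0],[0,0,0],[0,0,0],[0,0,0],[0,0,0],[0,0,0],[0,0,0],[0,0,0],[0,0,0]]}'
python3 - <<'E'
from h import *
s=snap('side','side4.png'); snap('top','top4.png'); s=cv2.imread('pics/side4.png');t=cv2.imread('pics/top4.png')
cv2.imwrite('pics/m6.png',np.hstack([cv2.resize(s[130:240,200:310],None,fx=3.6,fy=3.6,interpolation=cv2.INTER_CUBIC),cv2.resize(t[140:250,222:332],None,fx=3.6,fy=3.6,interpolation=cv2.INTER_CUBIC)]))
goto(644+.042*50,62,93,-2.3)
E
```

```text
t: 17.85
ee_pos: [644.0, 60.9, 182.7]
orientation: [-2.264, -2.171, 0.011]
ft_force: [0.1, 0.3, -0.8]
width: 54.0
grasp_force: 30.0
t 17.9 ee [643.9  62.7 183.4] w 53.8 gf 30.0 F [-0.5  0.  -1.7] q6 0.12 TURN [-0.007  0.001  0.001] SHIFT [-0.6  2.2 90.4]
```

View pics/m6.png

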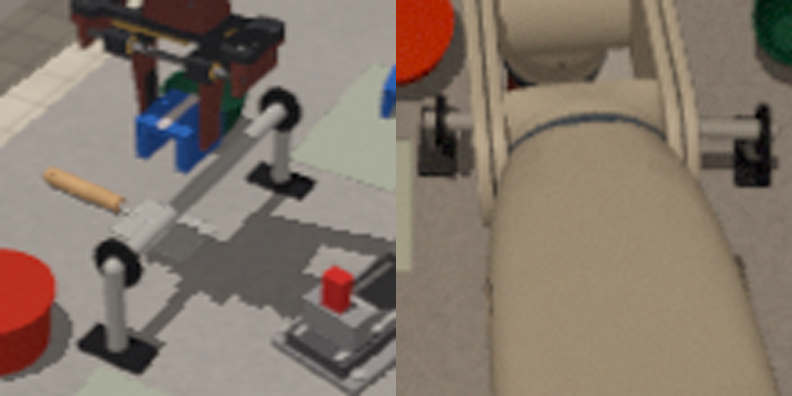

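```bash
python3 -m pendant '{"grip":[-1,-1,-1,-1,-1,-1],"linear":[[-0.6,2.2,15],[0,0,25],[0,0,20],[0,0,12],[0,0,6],[0,0,0]],"angular":[[-0.007,0,0],[0,0,0],[0,0,0],[0,0,0],[0,0,0],[0,0,0]]}'
python3 -m pendant '{"grip":[-1,-1,-1,-1,-1],"linear":[[0,0,3],[0,0,3],[0,0,2],[0,0,1],[0,0,0]],"angular":[[0,0,0],[0,0,0],[0,0,0],[0,0,0],[0,0,0]]}'
```

```text
t: 18.45
ee_pos: [645.9, 61.8, 105.0]
orientation: [2.264, 2.178, -0.003]
ft_force: [-0.7, -0.1, -1.6]
width: 54.2
grasp_force: 30.0
t: 18.87
ee_pos: [647.0, 60.7, 97.6]
orientation: [2.264, 2.175, -0.0]
ft_force: [-0.2, -0.3, -1.2]
width: 53.8
grasp_force: 30.0
```

```bash
python3 -m pendant '{"grip":[-1,-1,-1,-1],"linear":[[0,0,2],[0,0,2],[0,0,1],[0,0,0]],"angular":[[0,0,0],[0,0,0],[0,0,0],[0,0,0]]}'
python3 -m pendant '{"grip":[-1,-1,-1],"linear":[[0,0,1],[0,0,0.5],[0,0,0]],"angular":[[0,0,0],[0,0,0],[0,0,0]]}'
```

```text
t: 19.2
ee_pos: [646.8, 60.7, 92.3]
orientation: [2.264, 2.175, -0.001]
ft_force: [-0.3, 0.5, -0.9]
width: 54.1
grasp_force: 30.0
t: 19.45
ee_pos: [646.9, 60.7, 92.2]
orientation: [2.264, 2.175, -0.0]
ft_force: [-4.7, -0.3, 9.2]
width: 53.9
grasp_force: 30.0
```

```bash
python3 -m pendant '{"grip":[0.7,0.7,0.7,0.7,0.7,0.7,0.7,0.7,0.7,0.7,0.7,0.7],"linear":[[0,0,0],[0,0,0],[0,0,0],[0,0,0],[0,0,0],[0,0,0],[0,0,-8],[0,0,-20],[0,0,-35],[0,0,-35],[0,0,-10],[0,0,0]],"angular":[[0,0,0],[0,0,0],[0,0,0],[0,0,0],[0,0,0],[0,0,0],[0,0,0],[0,0,0],[0,0,0],[0,0,0],[0,0,0],[0,0,0]]}'
python3 - <<'E'
from h import *
s=snap('side','side5.png'); snap('top','top5.png'); s=cv2.imread('pics/side5.png')
cv2.imwrite('pics/m7.png',cv2.resize(s[120:330,180:380],None,fx=2.5,fy=2.5,interpolation=cv2.INTER_CUBIC))
for n in('side','top'):
  for c in('buff','blue'): print(n,c,blobs(cv2.cvtColor(cv2.imread(f'pics/{n}5.png'),cv2.COLOR_BGR2RGB),c))
goto(576.2,-353.9,190,10.9)
E
```

```text
t: 20.45
ee_pos: [649.1, 61.2, 203.2]
orientation: [2.261, 2.172, 0.008]
ft_force: [-0.2, 0.7, -1.0]
width: 74.7
grasp_force: 0.0
side buff [(np.int32(334), [281.2, 271.2], [269, 260, 24, 23]), (np.int32(394), [263.1, 295.3], [251, 283, 26, 25])]
side blue [(np.int32(2344), [397.2, 109.9], [367, 84, 62, 54]), (np.int32(106), [313.4, 155.0], [306, 148, 15, 16]), (np.int32(69), [243.4, 183.4], [238, 177, 13, 15]), (np.int32(159), [253.3, 188.7], [245, 180, 15, 20]), (np.int32(105), [184.0, 282.3], [179, 277, 11, 12])]
top buff [(np.int32(63), [506.8, 213.0], [500, 210, 12, 7]), (np.int32(1649), [501.7, 298.8], [489, 215, 23, 169]), (np.int32(245), [175.5, 242.4], [168, 234, 16, 18]), (np.int32(240), [203.9, 244.0], [197, 236, 15, 17])]
top blue [(np.int32(93), [380.7, 192.7], [371, 189, 20, 8]), (np.int32(49), [126.0, 197.9], [122, 195, 9, 7]), (np.int32(111), [383.1, 202.3], [374, 198, 19, 10])]
t 20.6 ee [646.4  60.9 198.6] w 74.6 gf 0.0 F [ 0.  -0.2 -0.4] q6 0.12 TURN [ 0.001  0.002 -0.23 ] SHIFT [-394.  -147.4    8.6]
```

View pics/m7.png

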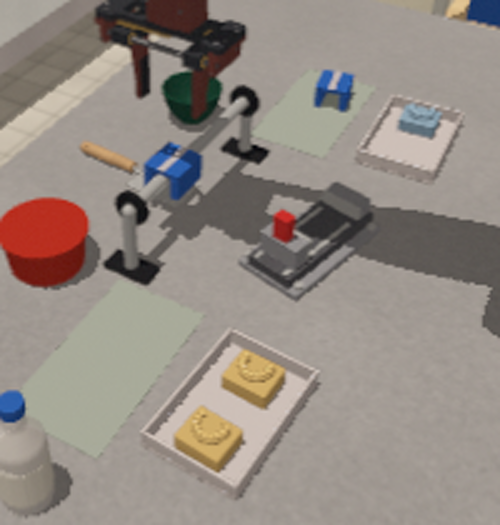

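The first pad hangs astride the bar, and the right pad hasn't moved. With the arm clear there are no other blue pads, so there are two in total.

```bash
python3 -m pendant '{"grip":[1,1,1,1,1,1,1,1,1,1,1,1],"linear":[[0,0,0],[0,0,0],[-39,-14,0],[-39,-14,0],[-39,-15,0],[-39,-15,0],[-39,-15,0],[-39,-15,0],[-39,-15,0],[-39,-15,0],[-39,-15,0],[-35,-13,0]],"angular":[[0,0,-0.115],[0,0,-0.115],[0,0,0],[0,0,0],[0,0,0],[0,0,0],[0,0,0],[0,0,0],[0,0,0],[0,0,0],[0,0,0],[0,0,0]]}'
python3 -m pendant '{"grip":[1,1],"linear":[[0,0,0],[0,0,0]],"angular":[[0,0,0],[0,0,0]]}'
python3 - <<'E'
from h import *
print(proj('side',(576.2,-353.9,40)))
goto(576.2,-353.9,12,10.9)
for n in('side','top'):
  print(n,blobs(ctrl.get_image(n),'blue'))
E
```

```text
t: 21.55
ee_pos: [574.3, -346.6, 196.7]
orientation: [-2.0, -2.42, 0.002]
ft_force: [0.3, -0.6, 0.4]
width: 87.2
grasp_force: 0.0
t: 21.72
ee_pos: [574.5, -346.1, 196.7]
orientation: [-2.004, -2.417, 0.002]
ft_force: [-0.0, 0.4, -0.2]
width: 87.8
grasp_force: 0.0
[313.81681705 151.57672552]
t 21.7 ee [ 574.5 -346.1  196.7] w 87.8 gf 0.0 F [-0.   0.4 -0.2] q6 -0.75 TURN [-0.002 -0.001 -0.004] SHIFT [ -7.9   0.2 184.7]
side [(np.int32(1820), [391.6, 111.2], [367, 84, 47, 54]), (np.int32(106), [313.5, 155.1], [306, 149, 15, 15]), (np.int32(70), [243.3, 183.6], [238, 177, 13, 15]), (np.int32(158), [253.3, 188.7], [245, 180, 15, 19]), (np.int32(106), [184.0, 282.3], [179, 277, 11, 12])]
top [(np.int32(90), [263.5, 168.0], [255, 166, 18, 5]), (np.int32(128), [263.4, 178.9], [255, 175, 18, 9]), (np.int32(97), [380.8, 192.6], [371, 189, 20, 8]), (np.int32(49), [126.1, 197.9], [122, 195, 9, 7]), (np.int32(111), [383.0, 202.4], [374, 198, 19, 10])]
```

```bash
python3 -m pendant '{"grip":[1,1,1,1,1,1,1,1],"linear":[[-7.9,0.2,20],[0,0,38],[0,0,38],[0,0,35],[0,0,27],[0,0,15],[0,0,9],[0,0,0]],"angular":[[-0.002,0,-0.004],[0,0,0],[0,0,0],[0,0,0],[0,0,0],[0,0,0],[0,0,0],[0,0,0]]}'
python3 -m pendant '{"grip":[-1,-1,-1,-1,-1,-1,-1,-1],"linear":[[0,0,0],[0,0,0],[0,0,0],[0,0,0],[0,0,0],[0,0,0],[0,0,0],[0,0,0]],"angular":[[0,0,0],[0,0,0],[0,0,0],[0,0,0],[0,0,0],[0,0,0],[0,0,0],[0,0,0]]}'
python3 -m pendant '{"grip":[-1,-1,-1,-1,-1,-1,-1,-1],"linear":[[0,0,-10],[0,0,-20],[0,0,-30],[0,0,-35],[0,0,-35],[0,0,-30],[0,0,-10],[0,0,0]],"angular":[[0,0,0],[0,0,0],[0,0,0],[0,0,0],[0,0,0],[0,0,0],[0,0,0],[0,0,0]]}'
python3 - <<'E'
from h import *
goto(641.9,-38,180,-2.3)
E
```

```text
t: 22.48
ee_pos: [578.1, -351.2, 15.7]
orientation: [1.994, 2.427, 0.001]
ft_force: [-0.4, -0.8, -0.2]
width: 87.8
grasp_force: 0.0
t: 23.15
ee_pos: [578.9, -353.2, 18.4]
orientation: [1.993, 2.423, 0.001]
ft_force: [-1.3, 0.4, 5.3]
width: 54.1
grasp_force: 30.0
t: 23.82
ee_pos: [579.6, -353.5, 191.1]
orientation: [1.99, 2.419, 0.003]
ft_force: [-0.1, -0.4, -1.0]
width: 53.6
grasp_force: 30.0
t 23.8 ee [ 579.6 -353.5  191.1] w 53.6 gf 30.0 F [-0.1 -0.4 -1. ] q6 -0.76 TURN [0.008 0.005 0.234] SHIFT [317.8  49.5  11.1]
```

```bash
python3 -m pendant '{"grip":[-1,-1,-1,-1,-1,-1,-1,-1,-1,-1,-1,-1],"linear":[[0,0,0],[0,0,0],[18,3,0],[35,6,0],[38,6,0],[38,6,0],[38,6,0],[38,6,0],[38,6,0],[38,6,0],[26,4,0],[11,1,0]],"angular":[[0.008,0.005,0.117],[0,0,0.117],[0,0,0],[0,0,0],[0,0,0],[0,0,0],[0,0,0],[0,0,0],[0,0,0],[0,0,0],[0,0,0],[0,0,0]]}'
python3 -m pendant '{"grip":[-1,-1],"linear":[[0,0,0],[0,0,0]],"angular":[[0,0,0],[0,0,0]]}'
python3 - <<'E'
from h import *
goto(641.9,-38,110,-2.3)
s=snap('side','side6.png'); s=cv2.imread('pics/side6.png')
cv2.imwrite('pics/m8.png',cv2.resize(s[120:250,200:330],None,fx=4,fy=4,interpolation=cv2.INTER_CUBIC))
E
```

```text
t: 24.82
ee_pos: [639.8, -33.1, 185.3]
orientation: [-2.256, -2.174, 0.007]
ft_force: [-0.7, -0.3, -1.1]
width: 54.0
grasp_force: 30.0
t: 24.98
ee_pos: [639.8, -37.0, 186.3]
orientation: [-2.259, -2.173, 0.007]
ft_force: [1.1, -0.5, -0.9]
width: 53.6
grasp_force: 30.0
t 25.0 ee [639.8 -37.  186.3] w 53.6 gf 30.0 F [ 1.1 -0.5 -0.9] q6 -0.04 TURN [-0.008 -0.002  0.001] SHIFT [-0.9  2.1 76.3]
```

View pics/m8.png

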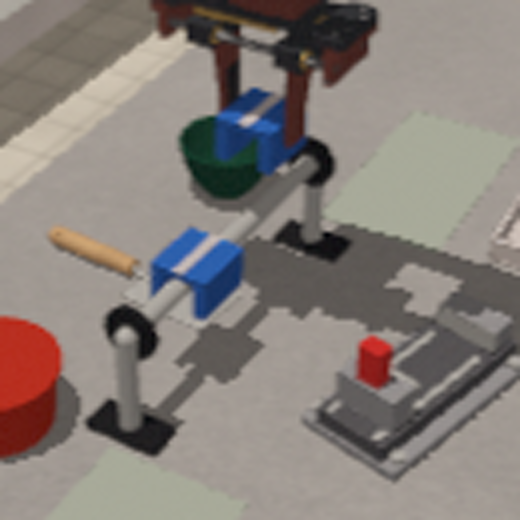

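The second pad is held level above the bar, and the first still hangs. Lowering.

```bash
python3 -m pendant '{"grip":[-1,-1,-1,-1,-1,-1],"linear":[[-0.9,2.1,15],[0,0,25],[0,0,20],[0,0,12],[0,0,5],[0,0,0]],"angular":[[-0.008,-0.002,0],[0,0,0],[0,0,0],[0,0,0],[0,0,0],[0,0,0]]}'
python3 -m pendant '{"grip":[-1,-1,-1,-1,-1],"linear":[[0,0,3],[0,0,3],[0,0,2],[0,0,1],[0,0,0]],"angular":[[0,0,0],[0,0,0],[0,0,0],[0,0,0],[0,0,0]]}'
```

```text
t: 25.53
ee_pos: [642.0, -39.0, 109.6]
orientation: [-2.267, -2.175, -0.0]
ft_force: [-0.6, -0.1, -2.1]
width: 53.9
grasp_force: 30.0
t: 25.95
ee_pos: [643.1, -37.7, 102.2]
orientation: [2.264, 2.175, 0.003]
ft_force: [-0.8, 0.6, -1.4]
width: 53.7
grasp_force: 30.0
```

```bash
python3 -m pendant '{"grip":[-1,-1,-1,-1,-1],"linear":[[0,0,2],[0,0,2],[0,0,1],[0,0,1],[0,0,0]],"angular":[[0,0,0],[0,0,0],[0,0,0],[0,0,0],[0,0,0]]}'
python3 -m pendant '{"grip":[-1,-1,-1],"linear":[[0,0,1],[0,0,0.5],[0,0,0]],"angular":[[0,0,0],[0,0,0],[0,0,0]]}'
```

```text
t: 26.37
ee_pos: [642.8, -37.8, 95.6]
orientation: [2.264, 2.176, 0.002]
ft_force: [0.6, -0.3, -1.7]
width: 54.0
grasp_force: 30.0
t: 26.62
ee_pos: [643.0, -37.8, 95.4]
orientation: [2.264, 2.175, 0.003]
ft_force: [-2.6, 0.6, 6.4]
width: 54.2
grasp_force: 30.0
```

```bash
python3 -m pendant '{"grip":[0.7,0.7,0.7,0.7,0.7,0.7,0.7,0.7,0.7,0.7,0.7,0.7],"linear":[[0,0,0],[0,0,0],[0,0,0],[0,0,0],[0,0,0],[0,0,0],[0,0,-8],[0,0,-20],[0,0,-35],[0,0,-35],[0,0,-5],[0,0,0]],"angular":[[0,0,0],[0,0,0],[0,0,0],[0,0,0],[0,0,0],[0,0,0],[0,0,0],[0,0,0],[0,0,0],[0,0,0],[0,0,0],[0,0,0]]}'
python3 - <<'E'
from h import *
goto(475.6,74.5,180,75.3)
E
```

```text
t: 27.62
ee_pos: [644.7, -37.9, 201.2]
orientation: [2.261, 2.172, 0.01]
ft_force: [0.6, 0.3, -0.1]
width: 74.5
grasp_force: 0.0
t 27.6 ee [644.7 -37.9 201.2] w 74.5 gf 0.0 F [ 0.6  0.3 -0.1] q6 -0.04 TURN [ 0.007  0.006 -1.354] SHIFT [192.1  65.9  21.2]
```

```bash
python3 -m pendant '{"grip":[1,1,1,1,1,1,1,1,1,1,1,1],"linear":[[0,0,0],[0,0,0],[0,0,0],[0,0,0],[0,0,0],[0,0,0],[0,0,0],[0,0,0],[0,0,0],[0,0,0],[0,0,0],[0,0,0]],"angular":[[0.007,0.006,-0.113],[0,0,-0.113],[0,0,-0.113],[0,0,-0.113],[0,0,-0.113],[0,0,-0.113],[0,0,-0.113],[0,0,-0.113],[0,0,-0.113],[0,0,-0.113],[0,0,-0.112],[0,0,-0.112]]}'
python3 -m pendant '{"grip":[1,1,1,1,1,1,1,1],"linear":[[32,11,0],[32,11,0],[32,11,0],[32,11,0],[32,11,0],[32,11,0],[0,0,0],[0,0,0]],"angular":[[0,0,0],[0,0,0],[0,0,0],[0,0,0],[0,0,0],[0,0,0],[0,0,0],[0,0,0]]}'
python3 - <<'E'
from h import *
goto(475.6,74.5,70,75.3)
for n in('top','side'): print(n,[(c,[b[:2] for b in blobs(ctrl.get_image(n),c)]) for c in('red','blue')])
E
```

```text
t: 28.62
ee_pos: [641.7, -37.7, 195.7]
orientation: [-0.393, -3.109, -0.008]
ft_force: [-0.5, -0.6, 0.5]
width: 87.8
grasp_force: 0.0
t: 29.28
ee_pos: [471.9, 75.4, 198.1]
orientation: [-0.398, -3.109, -0.008]
ft_force: [0.9, -0.7, 0.5]
width: 87.9
grasp_force: 0.0
t 29.3 ee [471.9  75.4 198.1] w 87.9 gf 0.0 F [ 0.9 -0.7  0.5] q6 -1.19 TURN [ 0.004 -0.008  0.002] SHIFT [-3.800e+00  1.000e-01  1.281e+02]
top [('red', [(np.int32(722), [220.6, 144.9])]), ('blue', [(np.int32(89), [263.4, 168.0]), (np.int32(92), [293.1, 169.0]), (np.int32(127), [263.3, 178.9]), (np.int32(134), [293.0, 179.8]), (np.int32(49), [126.0, 197.9])])]
side [('red', [(np.int32(695), [196.7, 211.2]), (np.int32(71), [293.0, 209.8])]), ('blue', [(np.int32(31), [455.1, 1.5]), (np.int32(2344), [397.2, 109.9]), (np.int32(76), [258.5, 169.1]), (np.int32(138), [268.2, 174.6]), (np.int32(70), [243.3, 183.6]), (np.int32(158), [253.3, 188.7]), (np.int32(106), [184.0, 282.3])])]
```

```bash
python3 -m pendant '{"grip":[1,1,1,1,1,-1,-1,-1,-1,-1,-1,-1],"linear":[[-3.8,0,0],[0,0,40],[0,0,40],[0,0,40],[0,0,8],[0,0,0],[0,0,0],[0,0,0],[0,0,0],[0,0,0],[0,0,0],[0,0,0]],"angular":[[0.004,-0.008,0.002],[0,0,0],[0,0,0],[0,0,0],[0,0,0],[0,0,0],[0,0,0],[0,0,0],[0,0,0],[0,0,0],[0,0,0],[0,0,0]]}'
python3 -m pendant '{"grip":[-1,-1,-1,-1,-1,-1,-1],"linear":[[0,0,0],[0,0,0],[0,0,0],[0,0,0],[0,0,0],[0,0,0],[0,0,0]],"angular":[[0,0,0],[0,0,0],[0,0,0],[0,0,0],[0,0,0],[0,0,0],[0,0,0]]}'
python3 - <<'E'
from h import *
goto(447.7,-31.9,70,75.3)
E
```

```text
t: 30.48
ee_pos: [478.2, 73.9, 71.8]
orientation: [0.405, 3.112, 0.001]
ft_force: [-0.7, -0.2, -0.4]
width: 45.0
grasp_force: 0.0
t: 31.07
ee_pos: [477.6, 73.8, 70.8]
orientation: [0.405, 3.114, 0.0]
ft_force: [-1.2, -1.1, 1.0]
width: 18.1
grasp_force: 30.0
t 31.1 ee [477.6  73.8  70.8] w 18.1 gf 30.0 F [-1.2 -1.1  1. ] q6 -1.18 TURN [ 0.     0.002 -0.002] SHIFT [   2.1 -109.8    0.8]
```

```bash
python3 -m pendant '{"grip":[-1,-1,-1,-1,-1,-1,-1,-1,-1,-1,-1,-1],"linear":[[0,-6,0],[0,-8,0],[0,-9,0],[0,-9,0],[0,-9,0],[0,-9,0],[0,-9,0],[0,-9,0],[0,-9,0],[0,-9,0],[0,-8,0],[0,-6,0]],"angular":[[0,0,0],[0,0,0],[0,0,0],[0,0,0],[0,0,0],[0,0,0],[0,0,0],[0,0,0],[0,0,0],[0,0,0],[0,0,0],[0,0,0]]}'
python3 -m pendant '{"grip":[-1,-1,-1,-1],"linear":[[0,-4,0],[0,-3,0],[0,-2,0],[0,0,0]],"angular":[[0,0,0],[0,0,0],[0,0,0],[0,0,0]]}'
python3 - <<'E'
from h import *
goto(447.7,-31.9,70,75.3)
E
```

```text
t: 32.07
ee_pos: [452.2, -23.0, 70.8]
orientation: [0.406, 3.113, 0.002]
ft_force: [0.5, 5.8, -0.3]
width: 17.6
grasp_force: 30.0
t: 32.4
ee_pos: [449.9, -31.8, 70.8]
orientation: [0.405, 3.113, 0.0]
ft_force: [0.6, 0.4, 0.3]
width: 17.7
grasp_force: 30.0
t 32.4 ee [449.9 -31.8  70.8] w 17.7 gf 30.0 F [0.6 0.4 0.3] q6 -1.41 TURN [ 0.001  0.002 -0.002] SHIFT [ 2.1 -0.7  0.8]
```

Push on until the force shows the stop.

```bash
python3 -m pendant '{"grip":[-1,-1,-1],"linear":[[0,-2,0],[0,-1,0],[0,0,0]],"angular":[[0,0,0],[0,0,0],[0,0,0]]}'
python3 -m pendant '{"grip":[-1,-1,-1],"linear":[[0,-1.5,0],[0,-1,0],[0,0,0]],"angular":[[0,0,0],[0,0,0],[0,0,0]]}'
```

```text
t: 32.65
ee_pos: [449.7, -32.7, 70.8]
orientation: [0.407, 3.112, 0.005]
ft_force: [4.8, 19.0, -1.2]
width: 18.0
grasp_force: 30.0
t: 32.9
ee_pos: [449.6, -32.9, 70.8]
orientation: [0.409, 3.111, 0.01]
ft_force: [7.9, 39.7, -4.4]
width: 18.3
grasp_force: 30.0
```

At the stop. I'll back off, open, rise, and take a last look.

```bash
python3 -m pendant '{"grip":[-1,0,0,0,0,0,0,0,0,0,0,0],"linear":[[0,3,0],[0,0,0],[0,0,0],[0,0,0],[0,0,0],[0,0,0],[0,0,-20],[0,0,-35],[0,0,-40],[0,0,-40],[0,0,0],[0,0,0]],"angular":[[0,0,0],[0,0,0],[0,0,0],[0,0,0],[0,0,0],[0,0,0],[0,0,0],[0,0,0],[0,0,0],[0,0,0],[0,0,0],[0,0,0]]}'
python3 -m pendant '{"grip":[0,0,0,0,0,0],"linear":[[0,-40,0],[0,-40,0],[0,-40,0],[0,-40,0],[0,-40,0],[0,0,0]],"angular":[[0,0,0],[0,0,0],[0,0,0],[0,0,0],[0,0,0],[0,0,0]]}'
python3 - <<'E'
from h import *
snap('side','side7.png'); snap('top','top7.png')
s=cv2.imread('pics/side7.png');t=cv2.imread('pics/top7.png')
a=cv2.resize(s[130:330,170:370],(560,560),interpolation=cv2.INTER_CUBIC); b=cv2.resize(t[160:270,222:332],(230,230),interpolation=cv2.INTER_CUBIC)
o=np.zeros((560,790,3),np.uint8);o[:,:560]=a;o[:230,560:]=b; cv2.imwrite('pics/m9.png',o)
for n,i in(('top',t),('side',s)): print(n,[(c,[b[:2] for b in blobs(cv2.cvtColor(i,cv2.COLOR_BGR2RGB),c)]) for c in('red','blue','buff')])
print(ctrl.get_obs()['ee_pos'],ctrl.get_obs()['ft_force'])
E
```

```text
t: 33.9
ee_pos: [450.3, -34.4, 207.9]
orientation: [0.405, 3.108, 0.001]
ft_force: [-0.8, -0.9, 0.5]
width: 43.9
grasp_force: 0.0
t: 34.4
ee_pos: [395.5, -232.3, 204.1]
orientation: [0.414, 3.114, -0.001]
ft_force: [1.1, 0.5, 0.3]
width: 43.6
grasp_force: 0.0
top [('red', [(np.int32(648), [221.0, 144.8]), (np.int32(42), [292.8, 234.6])]), ('blue', [(np.int32(90), [263.5, 168.0]), (np.int32(89), [293.2, 169.0]), (np.int32(128), [263.4, 178.9]), (np.int32(135), [292.9, 179.8]), (np.int32(49), [126.0, 197.9])]), ('buff', [(np.int32(65), [506.6, 212.8]), (np.int32(1722), [501.7, 299.9]), (np.int32(245), [175.7, 242.3]), (np.int32(242), [204.0, 244.0])])]
side [('red', [(np.int32(65), [313.8, 194.3]), (np.int32(694), [196.7, 211.2])]), ('blue', [(np.int32(2160), [399.1, 110.1]), (np.int32(77), [258.6, 169.0]), (np.int32(138), [268.2, 174.6]), (np.int32(69), [243.3, 183.4]), (np.int32(158), [253.3, 188.7]), (np.int32(106), [184.0, 282.3])]), ('buff', [(np.int32(336), [281.2, 271.1]), (np.int32(397), [263.0, 295.2])])]
[ 396.09710797 -228.05489459  203.9459074 ] [-0.09495    -0.31276237 -0.40477859]
```

View pics/m9.png

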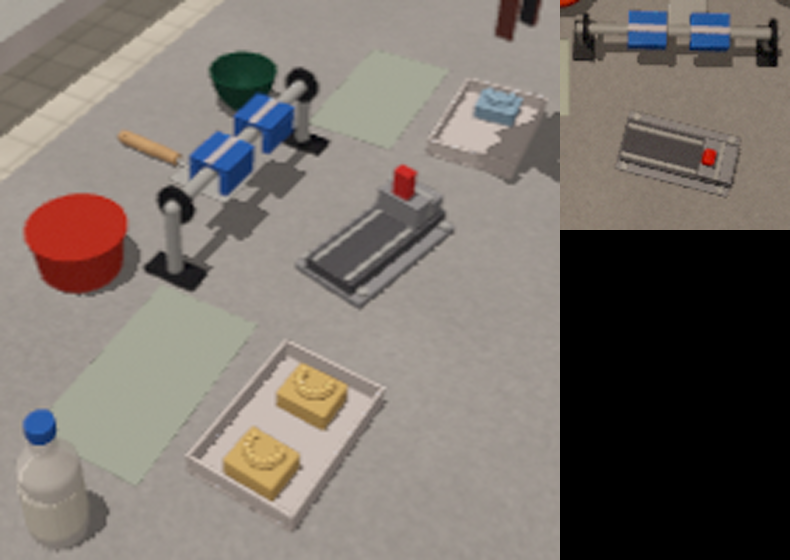

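Both pads hang astride the bar, both buff casts sit flat in the left tray, and the bystanders are in place. The red grip has moved about 50 mm from where it started, so the jaw is shut.

```bash
python3 -c "
from workcell import ctrl; print(ctrl.close_job())"
```

```text
the job is handed in; nothing more can be done
None
```

I handed the job in at about 34 s of the 210 s allowed: the buff cast is teeth up on the floor of the left tray beside its match, both blue pads (only two were present) hang on the rail, and the vise is shut; the hand-in returned no verdict, but my last pictures showed all of this and no bystander moved.

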